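# Nest the check weights and hold the key switch turned

## Task

Get the scale check ready: stand the two brass check weights upright in the weight block, the small one in the small pocket and the large one in the large pocket. Then take the red-headed key from its rest, push it fully home into the key switch of the block (working it past the sticky pins), and turn it a quarter turn clockwise as seen from above. The switch springs back, so finish while still holding the key turned and fully in; leave the other things on the counter where they are.

Things in the scene. Friction and masses are not known exactly. Their poses are not given: they have to be found in the camera images.
- weight_block: fixed black block with a grey key-switch housing at its -y end; origin at its underside on the worktop, x across (base plate 80 mm), y along (214 mm), z up. Black part: 76 mm across, y -35 to +111 mm, top 24 mm up, two round pockets 14 mm deep. Housing: 60 x 60 mm at y = -70 mm, top 40 mm up, with a flat aluminium ring 2 mm high on it (inner diameter 26 mm). Place and yaw vary
- small_pocket (a point): centre of the floor of the small pocket (46 mm diameter), at y = +3 mm of weight_block
- large_pocket (a point): centre of the floor of the large pocket (56 mm diameter), at y = +75 mm of weight_block
- lock_face (a point): centre of the brass switch cylinder's top face, 40 mm above the worktop, y = -70 mm of weight_block; its frame turns with the cylinder. Key slot 7 mm (its x) by 18 mm (its y), 32 mm deep, hardly bevelled. Two sticky spring pins in its broad sides, 10 and 20 mm down, resist the key with several newtons each: press steadily, up to about 15 N, rocking the key a little
- lock (a joint): angle of the brass switch cylinder: 0 at rest, grows clockwise seen from above, stop at 1.75 rad. A spring turns it back (0.02 N m at rest, 0.06 N m at a quarter turn). The key has up to about 0.15 rad of play in the slot
- key: key upright in its rest; origin at the blade's lower tip, z up. Steel blade 5 mm thick (x), 16 wide (y), 30 long, tip narrowed and rounded; steel collar 20 mm diameter at 30 to 34 mm; flat red head 9 mm thick (x), 32 wide (y), 34 to 70 mm up: grasp it across its thickness, fingertips above the collar. 50 g; a half turn makes no difference. Fully home, the collar lies on the cylinder's face
- key_collar (a point): centre of the underside of the key's collar, 30 mm above the key's tip
- key_rest: fixed wooden block 44 x 56 x 36 mm with a loose slot in which the key stands, collar on the block's top; origin at its underside. Pull the key straight up by more than 30 mm
- weight_0: small brass check weight, 200 g, round: body 38 mm in diameter and 42 mm high, knob 18 mm in diameter up to 57 mm; origin at the centre of its underside, z up
- weight_1: large brass check weight, 500 g, round: body 48 mm in diameter and 50 mm high, knob 20 mm in diameter up to 67 mm; origin at the centre of its underside, z up
- pick_jar: bystander: round jar of wooden picks, 48 mm in diameter, 73 mm high; leave alone
- wedge_b: bystander: yellow cheese wedge 83 x 133 x 61 mm; leave alone
- marker: bystander: red and white marker pen, 135 mm long; leave alone
- wire_cutter_spot (a point): tall fixed obstacle between the two sides of the counter: centre of the foot of the steel wire cutter, a frame 190 mm (x) by 154 mm (y), 351 mm high. Carry things round its front (robot) side. The purple film dispenser before it is 100 mm high

How it is judged:
On the way, in this order (a step that is already met when the one before it is completed fails the run):
1. each weight stands upright on the floor of its own pocket, let go (z of weight_0 in the frame of small_pocket below 0.004 m and horizontal distance between weight_0 and small_pocket below 0.006 m and angle between each of weight_0, weight_1's own z axis and vertical below 0.12 rad and contact force between the fingers and weight_0 below 0.2 N and z of weight_1 in the frame of large_pocket below 0.004 m and horizontal distance between weight_1 and large_pocket below 0.006 m and contact force between the fingers and weight_1 below 0.2 N), for 0.2 s.
2. the key is fully home in the switch, not yet turned (z of key_collar in the frame of lock_face between -0.004 and 0.003 m and horizontal distance between key_collar and lock_face below 0.004 m and angle between key's own z axis and vertical below 0.15 rad and value of joint lock below 0.5 rad), for 0.1 s.
At the end, for the whole second after the job is handed in: Each weight stands in its pocket, untouched (4 mm of the floor, 6 mm of centre, tilt < 0.12 rad); the key is home (collar within 3 mm of the face, 4 mm of the axis, tilt < 0.15 rad); the fingers grip it (> 1 N) and keep the cylinder turned more than 1.22 rad (70 degrees) (all of step 1 and z of key_collar in the frame of lock_face between -0.004 and 0.003 m and horizontal distance between key_collar and lock_face below 0.004 m and angle between key's own z axis and vertical below 0.15 rad and value of joint lock above 1.22 rad and contact force between the fingers and key above 1 N); the arm keeps its last pose, push and grip.
It fails at once if a bystander is shifted by more than 25 mm (distance of any of pick_jar, wedge_b, marker from where it was at the start of the episode above 0.025 m).
It also fails if it takes over 69 s, if anything falls off the work surface, if the arm or the gripper's body presses on something with over 40 N, if the wrist force passes 120 N, or if a joint passes its speed limit or range.

## Robot

A 6-joint arm with a two-finger parallel gripper is mounted at the origin on a cart in front of the work surface, level with it; the furniture and walls round the work are solid. World frame = base frame: x ahead of the robot, y to its left, z up, the work surface at z = 0. Lengths are in m, angles in rad, forces in N, time in s.
With the tool pointing down it reaches from about 0.375 to 0.9 m from the base axis. Payload 3.1 kg.
Tool frame: the origin (TCP) lies at the centre of the arm's flange, where the gripper is bolted on; the fingertips stand 182 mm ahead of it and the grasp point (between the pads) lies 164 mm ahead of it; z points along the fingers, y is the line along which they close (so a half turn about z gives the same grasp; the last joint's range is limited). The gripper opens to 87 mm and grips with 3 to 60 N. Pads are 19 mm wide; open, the fingers measure 117 mm over their backs; the gripper's body (75 mm by 190 mm) begins 51 mm behind the grasp point.
Start: joints at [-1.49, 0.527, 1.433, -0, 1.181, -0.178], TCP at [0.161, -0.604, 0.405] pointing down, gripper open.
Joint ranges: [-3.08, 3.08], [-0.75, 2.2], [0.22, 2.44], [-1.43, 4.57], [0, 2.65], [-2.85, 2.85]. Speed limits (rad/s): [2.79, 2.79, 3.14, 3.14, 3.14, 3.14].

## Interface

Orientations are given as a unit quaternion [x, y, z, w].
In Python, from rig import * gives the robot as it stands.
- The arm moves only by the tool move_arm, never from a script. Its argument "commands" is a list that holds one entry, the list of rows, each a list of 6 numbers: the shift along the tool's x, y, z in units of 40 mm (1.0 is 40 mm), then the turn, a rotation vector about the tool's x, y, z in rad. A call has 1 to 12 rows; each row is the pose to reach, as a shift and turn from the pose commanded when the call began, along the tool's axes at that moment; what a row does not reach only later rows make up. A row lasts 1/8 s, in which the tool goes at most 62.5 mm and 10.7 degrees, less where a joint would pass 70% of its speed; a pose out of reach is approached as far as the arm can. A call with a gripper value outside its range is refused whole. "claw" is the closure, from -1 (fully open) to 1 (shut), so that 0 is half open, set as the call begins (left out, the last holds). The fingers move at their own pace and stop on an object; "squeeze" is the grip in N (left out, the last holds). Time passes only in rows, so rows that repeat a pose let the fingers close. It gives the time, the measured TCP pose, the force, the opening and the grip force at its end, in the units of the state.
- get_obs(): the state, without advancing time (a new reading comes with each control period).
- camera(name): name is "side" or "top" or "wrist"; returns a dict with "pixels" (420x560x3 uint8, blue, green, red), "range_z" (420x560 float32, m along the optical axis (not along the pixel's ray), 0 where there is no reading), "camera_matrix" (3x3 intrinsics, pixels), "extrinsics" (4x4, takes a point from world to camera coordinates). Camera axes: x right, y up, looking along -z (the intrinsics and any distortion apply to the point x, -y, -z); pixel columns grow to the right and rows downward; lengths in m; the calibration is good to about 2 mm. A picture is of the moment at which its call begins.
- hand_in(): hands the job in; it is judged then, once.
The state is a dict: "time": time; "q": joint angles; "joint_velocities": joint speeds; "joint_torque": joint torques, N m; "position": TCP position; "tool_rot": TCP orientation; "ft_force": force on the tool from outside, world axes, zero at the start; "moment": the same for the moment, N m; "grip_width": finger opening in m; "grip_force": force on a finger pad.
Only numpy, scipy, OpenCV 4.12 (cv2) and the standard library are available. Lean on these libraries where they do the work, as an engineer would, in place of code of your own. Each camera call takes 0.05 s, during which the arm holds its last target. There are 200 camera calls.

## Working session

There is one attempt and no reset: what is moved stays moved. The work goes in short steps, Python scripts to look and compute and a tool call to move; the robot and the scene stay as the last step left them, time stands still between calls to the robot, and variables do not carry over. Pictures are saved under pics/ and viewed, at most 11 in all, crops included, and the job is handed in when it is done.

Besides the shell and the picture viewer there is one more tool, called after ">>>" as name(argument=value, ...) on one line, values as JSON. move_arm: Moves the arm, as the interface text tells. Its arguments: {"type":"object","properties":{"commands":{"type":"array","items":{"type":"array","items":{"type":"array","items":{"type":"number"}}}},"claw":{"type":"number"},"squeeze":{"type":"number"}},"required":["commands"]}

```bash
mkdir -p pics; ls; cat > h.py <<'E'
from rig import *
import numpy as np, cv2
from scipy.spatial.transform import Rotation as R
def cloud(c):
    d=c["range_z"].astype(float);K=c["camera_matrix"];E=c["extrinsics"]
    v,u=np.mgrid[:d.shape[0],:d.shape[1]]
    P=np.stack([(u-K[0,2])/K[0,0]*d,-(v-K[1,2])/K[1,1]*d,-d],-1)
    return (P-E[:3,3])@E[:3,:3]
E
python3 - <<'E'
from h import *
o=get_obs();print(o)
for n in("top","side"):
    c=camera(n);cv2.imwrite(f"pics/{n}0.png",c["pixels"]);np.savez(f"{n}0.npz",**c)
    print(c["camera_matrix"],c["extrinsics"])
E
```

```text
pics
{'time': 0.0, 'q': array([-1.48948551e+00,  5.28487483e-01,  1.43389068e+00, -1.01638242e-05,
        1.18139218e+00, -1.78529498e-01]), 'joint_velocities': array([ 0.00229365, -0.00106446, -0.00170726,  0.00146836,  0.00071699,
        0.00152156]), 'joint_torque': array([-2.77496301e-04, -4.40042818e+01, -1.76595801e+01,  6.34020218e-02,
        5.83493756e-02, -1.58813668e-04]), 'position': array([ 0.1605606 , -0.60367553,  0.4037618 ]), 'tool_rot': array([ 9.91571402e-01,  1.29556816e-01,  4.82134347e-05, -1.08778807e-03]), 'ft_force': array([-0.01634964, -0.38621311,  0.00551044]), 'moment': array([-0.03120586, -0.00154265,  0.02412223]), 'grip_force': 0.0, 'grip_width': 0.08712015916100525}
[[426.24651206   0.         283.69889661]
 [  0.         426.24651206 205.33016996]
 [  0.           0.           1.        ]] [[ 0.35431845 -0.93504955  0.01186486 -0.09527125]
 [ 0.8025416   0.31057079  0.50938469 -0.45965355]
 [-0.4799848  -0.17096235  0.86045712 -1.22845947]
 [ 0.          0.          0.          1.        ]]
[[510.70724908   0.         279.8925639 ]
 [  0.         510.70724908 213.31531653]
 [  0.           0.           1.        ]] [[-0.86177272 -0.50727311  0.00466675  0.46446033]
 [ 0.32706444 -0.54854903  0.76949517 -0.17692747]
 [-0.38778426  0.66465627  0.63863558 -1.22104219]
 [ 0.          0.          0.          1.        ]]
```

View pics/top0.png

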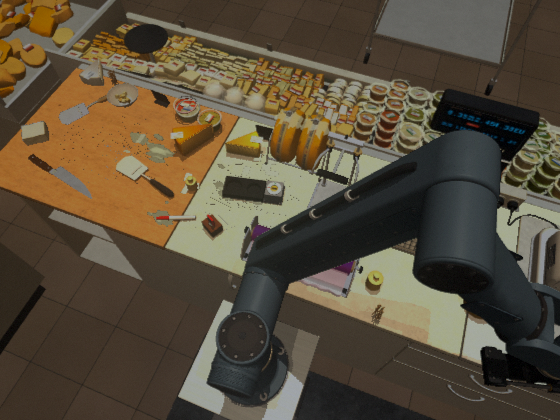

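View pics/side0.png

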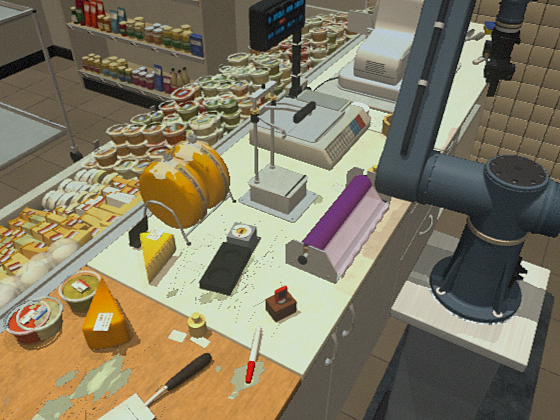

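The top view shows the block at (253,189) with its switch at (276,189), the key rest at (211,224), a weight at (190,181) and a brass thing at (375,280). In the side view the block is at (230,262), the key rest at (281,303) and a weight at (197,322). I'll zoom in on these.

```bash
python3 - <<'E'
from h import *
t=dict(np.load("top0.npz"));s=dict(np.load("side0.npz"))
def crop(c,u,v,w,h): return cv2.resize(c["pixels"][v:v+h,u:u+w],(400,300),interpolation=cv2.INTER_CUBIC)
m=np.vstack([np.hstack([crop(t,150,150,148,111),crop(t,340,255,80,60)]),np.hstack([crop(s,180,210,148,111),crop(s,350,90,80,60)])])
cv2.imwrite("pics/m1.png",m)
for n,c in(("t",t),("s",s)):
    P=cloud(c);np.save(n+"P.npy",P)
    for uv in([(190,181),(190,187),(375,273),(375,280),(211,224),(208,215),(276,190),(240,188),(225,180),(222,196),(260,198)] if n=="t" else [(197,316),(197,325),(281,303),(282,293),(240,231),(230,262),(385,118),(386,128)]):
        print(n,uv,P[uv[1],uv[0]].round(4))
E
```

```text
t (190, 181) [0.4816 0.4322 0.0473]
t (190, 187) [0.4717 0.4318 0.0233]
t (375, 273) [ 0.3721 -0.2589  0.0673]
t (375, 280) [ 0.3569 -0.266   0.0519]
t (211, 224) [0.3577 0.2926 0.0385]
t (208, 215) [0.3683 0.3031 0.0753]
t (276, 190) [0.5608 0.1398 0.0387]
t (240, 188) [0.5392 0.2697 0.0101]
t (225, 180) [0.5413 0.3276 0.0272]
t (222, 196) [0.4878 0.3171 0.0055]
t (260, 198) [0.5181 0.1832 0.0247]
s (197, 316) [0.4846 0.4392 0.0542]
s (197, 325) [0.4802 0.4478 0.0363]
s (281, 303) [0.3575 0.3038 0.0355]
s (282, 293) [0.3592 0.2968 0.0608]
s (240, 231) [0.569  0.152  0.0372]
s (230, 262) [0.5387 0.2427 0.0183]
s (385, 118) [ 0.4619 -0.5819  0.0452]
s (386, 128) [ 0.4423 -0.5474  0.029 ]
```

View pics/m1.png

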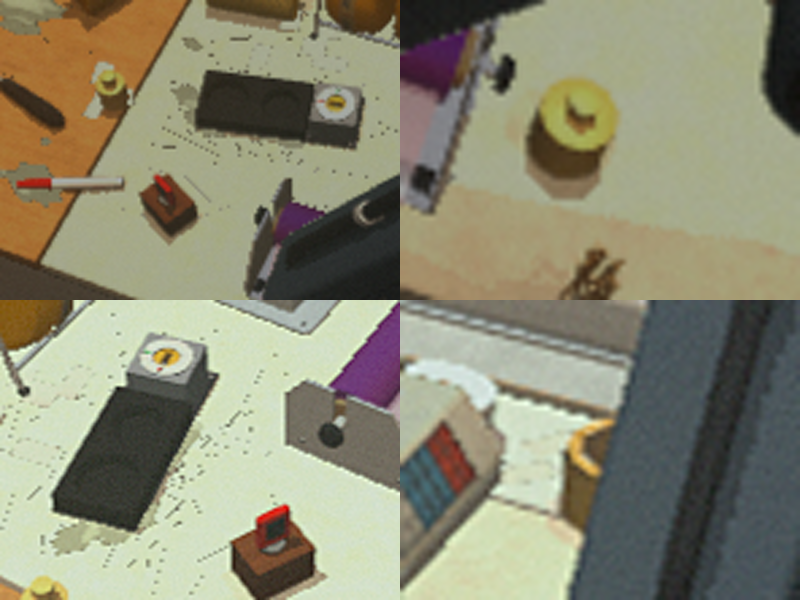

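The crops show the small weight at (0.48, 0.43), the large weight at (0.37, -0.26), the key in its rest with the head near (0.36, 0.30), and the slot as a dark bar on the brass face. Next I'll fit precise poses.

```bash
cat >> h.py <<'E'
from scipy.optimize import least_squares
def near(P,x,y,r,z0,z1):
    Q=P.reshape(-1,3); m=(np.hypot(Q[:,0]-x,Q[:,1]-y)<r)&(Q[:,2]>z0)&(Q[:,2]<z1); return Q[m]
def fitweight(P,x,y,rb,hb,rk,hk):
    Q=near(P,x,y,.045,.006,hk+.006)
    def f(p):
        r=np.hypot(Q[:,0]-p[0],Q[:,1]-p[1]);z=Q[:,2]-p[2]
        def cyl(R,h):
            a=r-R;b=z-h
            return np.where((a>0)&(b>0),np.hypot(a,b),np.maximum(a,b))
        return np.minimum(cyl(rb,hb),cyl(rk,hk))
    s=least_squares(f,[x,y,0],loss="soft_l1",f_scale=.003);return s.x,len(Q),np.median(np.abs(f(s.x)))
E
python3 - <<'E'
from h import *
T=np.load("tP.npy");S=np.load("sP.npy")
print("w0 t",fitweight(T,.48,.435,.019,.042,.009,.057));print("w0 s",fitweight(S,.48,.435,.019,.042,.009,.057))
print("w1 t",fitweight(T,.368,-.26,.024,.05,.01,.067))
for n,P in(("t",T),("s",S)):
    Z=near(P,.45,.3,.25,-.01,.006); print(n,"table z",np.median(Z[:,2]),Z[:,2].std())
    for nm,(x,y,r,a,b) in dict(hous=(.561,.14,.06,.034,.047),black=(.54,.25,.12,.0205,.029),rest=(.36,.298,.05,.031,.042),head=(.36,.298,.04,.045,.08)).items():
        Q=near(P,x,y,r,a,b); 
        print(n,nm,len(Q),cv2.minAreaRect((Q[:,:2]*1000).astype(np.float32)),Q.mean(0).round(4))
    print(near(P,.561,.14,.2,.0,.12)[:,2].max())
E
```

```text
w0 t (array([ 0.48932   ,  0.43720194, -0.00219636]), 132, np.float64(0.0015222108752293018))
w0 s (array([ 0.49024456,  0.43917914, -0.0035652 ]), 367, np.float64(0.0009854914059000477))
w1 t (array([ 3.66744122e-01, -2.64240994e-01,  2.11791682e-04]), 275, np.float64(0.0012381128070239542))
t table z -0.0006083397114380525 0.0028723679517524453
t hous 254 ((563.9249877929688, 150.01190185546875), (68.06196594238281, 60.33163070678711), 11.943367958068848) [0.5622 0.1496 0.04  ]
t black 419 ((545.3466186523438, 232.0889129638672), (78.50506591796875, 194.5994415283203), 12.462701797485352) [0.5406 0.2471 0.0239]
t rest 165 ((361.6268005371094, 294.239990234375), (59.7606201171875, 45.80095672607422), 64.12255859375) [0.3594 0.2922 0.0353]
t head 40 ((360.73175048828125, 293.5481262207031), (29.019245147705078, 8.071826934814453), 60.4534912109375) [0.3591 0.292  0.0669]
0.11994930888046165
s table z -0.0018154717105767944 0.0020562508883171585
s hous 395 ((565.648193359375, 152.85946655273438), (61.79848861694336, 65.95638275146484), 13.459748268127441) [0.5644 0.1554 0.0389]
s black 789 ((547.4722290039062, 234.0107879638672), (77.44037628173828, 200.17369079589844), 12.28406047821045) [0.5439 0.2495 0.0228]
s rest 296 ((361.5647888183594, 298.2978515625), (58.52122116088867, 46.199337005615234), 55.846923828125) [0.3605 0.3029 0.0345]
s head 144 ((363.0376892089844, 298.38751220703125), (31.254289627075195, 11.36978530883789), 58.502628326416016) [0.3624 0.3004 0.0626]
0.11998588704243766
```

```bash
cat >> h.py <<'E'
def go(x,y,z,psi):
    "row for tool-down target; z = TCP height, psi = world angle of tool x"
    o=get_obs();C=R.from_quat(o["tool_rot"])
    D=R.from_euler("z",psi)*R.from_euler("x",np.pi)
    d=C.inv().apply(np.array([x,y,z])-o["position"])/.04; w=(C.inv()*D).as_rotvec()
    print("row",d.round(3),w.round(4),"pos",o["position"].round(4),"t",round(o["time"],2))
E
python3 - <<'E'
from h import *
S=np.load("sP.npy");T=np.load("tP.npy")
for uv in[(280,190),(255,110),(298,100),(355,180),(292,245),(340,280),(385,205)]:print(uv,S[uv[1],uv[0]].round(3))
Q=S.reshape(-1,3);m=(Q[:,2]>.2)&(Q[:,2]<.4)&(np.abs(Q[:,0]-.6)<.2)&(np.abs(Q[:,1]+.05)<.25);print(Q[m].min(0),Q[m].max(0),m.sum())
go(.367,-.264,.32,.26)
E
```

```text
(280, 190) [ 0.546 -0.011  0.073]
(255, 110) [ 0.616 -0.005  0.299]
(298, 100) [ 0.74  -0.463  0.092]
(355, 180) [ 0.384 -0.145  0.083]
(292, 245) [0.411 0.161 0.072]
(340, 280) [ 0.287  0.141 -0.002]
(385, 205) [ 0.295 -0.168  0.015]
[ 0.4890205  -0.29976058  0.20000325] [0.79983024 0.19943296 0.39977339] 2133
row [ 7.169 -6.878  2.112] [-0.0019 -0.0003 -0.0002] pos [ 0.1606 -0.6037  0.4039] t 0.1
```

>>> move_arm(commands=[[[7.15,-6.89,2.0,0,0,0],[7.15,-6.89,2.0,0,0,0],[7.15,-6.89,2.0,0,0,0],[7.15,-6.89,2.0,0,0,0],[7.15,-6.89,2.0,0,0,0],[7.15,-6.89,2.0,0,0,0],[7.15,-6.89,2.0,0,0,0],[7.15,-6.89,2.0,0,0,0],[7.15,-6.89,2.0,0,0,0]]], claw=-1, squeeze=20)

```text
time: 1.23
position: [0.3663, -0.2648, 0.3248]
tool_rot: [0.992, 0.13, 0.0, 0.0]
ft_force: [0.1, -0.1, 0.7]
grip_width: 0.0868
grip_force: 0.0
```

```bash
python3 - <<'E'
from h import *
o=get_obs();c=camera("wrist");cv2.imwrite("pics/w1.png",c["pixels"]);P=cloud(c)
E=c["extrinsics"];print("cam",-E[:3,:3].T@E[:3,3],c["range_z"].min(),c["range_z"].max())
print(fitweight(P,.367,-.264,.024,.05,.01,.067))
S=np.load("sP.npy").reshape(-1,3);m=(S[:,2]>.15)&(S[:,2]<.36)&(S[:,0]>.45)&(S[:,0]<.7)&(np.abs(S[:,1])<.12);print(np.percentile(S[m],[1,5,50,95,99],axis=0).round(3))
E
```

```text
cam [ 0.44531368 -0.24354568  0.30449597] 0.0 1.5300001
(array([ 3.66867148e-01, -2.63804539e-01, -3.32222353e-04]), 3520, np.float64(0.00048043384855279286))
[[ 0.491 -0.111  0.151]
 [ 0.495 -0.1    0.156]
 [ 0.616 -0.027  0.286]
 [ 0.693  0.094  0.336]
 [ 0.699  0.112  0.34 ]]
```

View pics/w1.png

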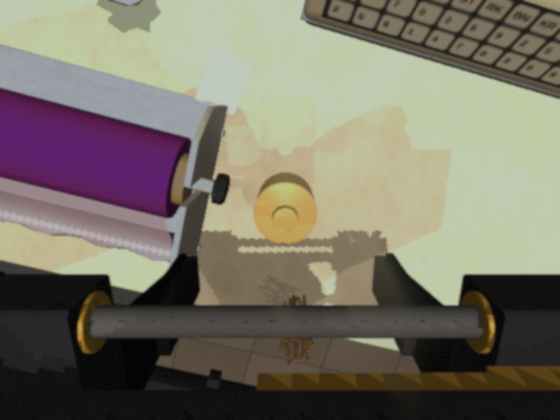

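The wrist view shows the large weight at pixel (286,210) and the dispenser's knob at (220,188), so I'll grip with the fingers closing along x.

>>> move_arm(commands=[[[0.02,-0.02,0.9,0,0,-0.187],[0.02,-0.02,0.9,0,0,-0.374],[0.02,-0.02,0.9,0,0,-0.56],[0.02,-0.02,0.9,0,0,-0.747],[0.02,-0.02,0.9,0,0,-0.93],[0.02,-0.02,0.9,0,0,-1.12],[0.02,-0.02,0.9,0,0,-1.3],[0.02,-0.02,0.9,0,0,-1.45],[0.02,-0.02,1.2,0,0,-1.524],[0.02,-0.02,2.2,0,0,-1.524],[0.02,-0.02,3.02,0,0,-1.524],[0.02,-0.02,3.02,0,0,-1.524]]], claw=-0.43)

```text
time: 2.78
position: [0.366, -0.2642, 0.2024]
tool_rot: [0.629, 0.778, 0.0, -0.002]
ft_force: [0.4, 0.0, -0.4]
grip_width: 0.0625
grip_force: 0.0
```

>>> move_arm(commands=[[[0,0,0,0,0,0],[0,0,0,0,0,0],[0,0,0,0,0,0],[0,0,0,0,0,0]]], claw=1, squeeze=30)

```text
time: 3.28
position: [0.367, -0.2637, 0.2051]
tool_rot: [0.628, 0.778, -0.0, 0.001]
ft_force: [-2.2, -2.1, 6.2]
grip_width: 0.0477
grip_force: 29.7
```

```bash
python3 - <<'E'
from h import *
o=get_obs();print(o["q"],o["grip_width"],o["grip_force"],o["ft_force"])
go(.367,-.264,.37,1.784);go(.40,0.,.37,1.784);go(.5336,.294,.30,1.784)
E
```

```text
[-8.71156392e-01  6.81729092e-01  2.01100797e+00 -8.77114084e-04
  4.45942083e-01 -1.08393122e+00] 0.0476753525099743 29.72193772638093 [-2.23433776 -2.10714776  6.16969544]
row [-1.900e-02  3.000e-03 -4.122e+00] [0.001  0.0028 0.0004] pos [ 0.367  -0.2637  0.2051] t 3.27
row [ 6.256  2.208 -4.137] [0.001  0.0028 0.0004] pos [ 0.367  -0.2637  0.2051] t 3.27
row [12.736  7.029 -2.4  ] [0.001  0.0028 0.0004] pos [ 0.367  -0.2637  0.2051] t 3.27
```

>>> move_arm(commands=[[[0,0,-1.0,0,0,0],[0,0,-2.2,0,0,0],[0,0,-3.6,0,0,0],[0,0,-5.0,0,0,0],[0,0,-6.3,0,0,0],[0.6,0.2,-6.9,0,0,0],[1.9,0.6,-6.9,0,0,0],[3.2,1.0,-6.9,0,0,0],[4.5,1.4,-6.9,0,0,0],[5.8,1.8,-6.9,0,0,0],[6.33,1.96,-6.9,0,0,0],[6.33,1.96,-6.9,0,0,0]]])

```text
time: 4.78
position: [0.3886, 0.0028, 0.4792]
tool_rot: [0.626, 0.78, -0.0, -0.001]
ft_force: [-0.3, -0.1, -3.8]
grip_width: 0.0474
grip_force: 29.7
```

```bash
python3 - <<'E'
from h import *
o=get_obs();print(o["q"],o["grip_width"],o["grip_force"],o["ft_force"])
go(.41,.13,.48,1.784);go(.4936,.294,.36,1.784)
E
```

```text
[-2.82690734e-01  9.52252629e-02  1.87372985e+00  3.23399465e-04
  1.17532534e+00 -4.99817546e-01] 0.047444193375869435 29.657063676226016 [-0.29215085 -0.0552063  -3.84212083]
row [ 2.991  1.208 -0.017] [-0.0022 -0.0015  0.0038] pos [0.3886 0.0028 0.4792] t 4.78
row [6.541 4.138 2.982] [-0.0022 -0.0015  0.0038] pos [0.3886 0.0028 0.4792] t 4.78
```

>>> move_arm(commands=[[[1.5,0.6,0,0,0,0],[3.0,1.2,0,0,0,0],[3.7,1.9,0.6,0,0,0],[4.49,2.54,1.2,0,0,0],[4.49,2.54,1.48,0,0,0],[4.49,2.54,1.48,0,0,0]]])

```text
time: 5.52
position: [0.4506, 0.197, 0.4192]
tool_rot: [0.628, 0.778, -0.002, -0.001]
ft_force: [0.0, -1.1, -5.4]
grip_width: 0.0475
grip_force: 29.7
```

```bash
cat >> h.py <<'E'
def fitblock(P,x0=(.549,.2209,.213)):
    # residual: distance of points of raised tops to outlines; use top-face masks by height
    best=None
    Q=near(P,x0[0]-.01,x0[1]+.03,.17,-.01,.045)
    def f(p):
        c,s=np.cos(p[2]),np.sin(p[2]);d=Q[:,:2]-p[:2];X=c*d[:,0]+s*d[:,1];Y=-s*d[:,0]+c*d[:,1];Z=Q[:,2]-p[3]
        def box(hx,y0,y1,h):
            a=np.abs(X)-hx;b=np.abs(Y-(y0+y1)/2)-(y1-y0)/2;e=Z-h
            m=np.stack([a,b,e]);return np.where((m>0).any(0),np.linalg.norm(np.maximum(m,0),axis=0),m.max(0))
        D=np.stack([box(.038,-.035,.111,.024),box(.03,-.1,-.04,.04),np.abs(Z)])
        pk=(np.hypot(X,Y-.003)<.027)|(np.hypot(X,Y-.075)<.032)|(np.hypot(X,Y+.07)<.022)
        r=np.take_along_axis(D,np.abs(D).argmin(0)[None],0)[0]
        return np.where(pk,0,r)
    s=least_squares(f,[*x0,0],loss="soft_l1",f_scale=.0015,diff_step=1e-4);p=s.x
    print("block",p.round(4),len(Q),np.median(np.abs(f(p))))
    u=np.array([-np.sin(p[2]),np.cos(p[2])]);
    for n,y in(("small",.003),("large",.075),("lock",-.07)):print(n,(p[:2]+y*u).round(4))
    return p
E
python3 - <<'E'
from h import *
c=camera("wrist");cv2.imwrite("pics/w2.png",c["pixels"]);np.savez("w2.npz",**c);P=cloud(c)
fitblock(P)
print(fitweight(P,.489,.438,.019,.042,.009,.057))
for n in "ts":fitblock(np.load(n+"P.npy"))
E
```

```text
block [0.5494 0.2201 0.2175 0.    ] 71695 0.0005668381849386377
small [0.5487 0.2231]
large [0.5332 0.2934]
lock [0.5645 0.1518]
(array([0.489, 0.438, 0.   ]), 0, np.float64(nan))
block [ 5.491e-01  2.182e-01  2.168e-01 -2.000e-04] 5805 0.0017797011749028278
small [0.5485 0.2212]
large [0.533  0.2915]
lock [0.5642 0.1499]
block [ 0.5508  0.2205  0.2224 -0.0014] 10760 0.001209778749496684
small [0.5501 0.2234]
large [0.5342 0.2936]
lock [0.5662 0.1522]
  return _methods._mean(a, axis=axis, dtype=dtype,
  ret = ret.dtype.type(ret / rcount)
```

View pics/w2.png

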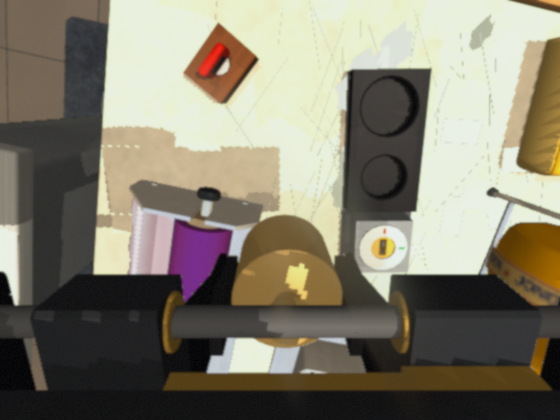

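Wrist view: pockets at (388,105) and (383,177), switch at (383,246) with its slot roughly along the block, key at (213,62). Now placing the large weight.

>>> move_arm(commands=[[[1.0,1.3,1.0,0,0,0],[1.92,2.53,2.0,0,0,0],[1.92,2.53,3.2,0,0,0],[1.92,2.53,3.98,0,0,0],[1.92,2.53,4.1,0,0,0],[1.92,2.53,4.1,0,0,0],[1.92,2.53,4.1,0,0,0]]])

```text
time: 6.45
position: [0.5348, 0.294, 0.2593]
tool_rot: [0.628, 0.778, 0.002, 0.001]
ft_force: [0.3, -0.8, -4.4]
grip_width: 0.0477
grip_force: 29.7
```

```bash
python3 - <<'E'
from h import *
o=get_obs()
for n in("wrist","side"):
    P=cloud(camera(n));z=o["position"][2]-.205
    P=P-[0,0,z]; print(n,fitweight(P,*o["position"][:2],.024,.05,.01,.067))
go(.5332,.2934,.216,1.788)
E
```

```text
wrist (array([0.53507124, 0.29459856, 0.0006625 ]), 11830, np.float64(0.0011878387524501544))
side (array([ 5.36425260e-01,  2.95585184e-01, -7.01902270e-05]), 629, np.float64(0.002095301271698824))
row [-0.015 -0.039  1.072] [ 0.0038 -0.0004 -0.0046] pos [0.5345 0.2942 0.2589] t 6.55
```

>>> move_arm(commands=[[[-0.02,-0.03,0.4,0,0,0],[-0.02,-0.03,0.75,0,0,0],[-0.02,-0.03,0.95,0,0,0],[-0.02,-0.03,1.05,0,0,0],[-0.02,-0.03,1.05,0,0,0],[-0.02,-0.03,1.05,0,0,0]]])

```text
time: 7.3
position: [0.5322, 0.2932, 0.2152]
tool_rot: [0.628, 0.778, -0.001, -0.001]
ft_force: [-3.2, -1.5, 4.9]
grip_width: 0.0479
grip_force: 29.8
```

>>> move_arm(commands=[[[0,0,0,0,0,0],[0,0,0,0,0,0],[0,0,0,0,0,0],[0,0,-1.3,0,0,0],[0,0,-2.6,0,0,0],[0,0,-3.2,0,0,0]]], claw=-0.3)

```text
time: 8.05
position: [0.534, 0.2937, 0.3461]
tool_rot: [0.628, 0.778, 0.003, 0.002]
ft_force: [0.2, 0.0, -0.4]
grip_width: 0.0566
grip_force: 0.0
```

```bash
python3 - <<'E'
from h import *
o=get_obs()
P=cloud(camera("wrist"))-[0,0,.01];print(fitweight(P,.5332,.2934,.024,.05,.01,.067))
P=cloud(camera("side"))-[0,0,.01];print(fitweight(P,.5332,.2934,.024,.05,.01,.067))
go(.49,.438,.33,1.784)
E
```

```text
(array([ 5.32752522e-01,  2.94996175e-01, -2.40685833e-04]), 6765, np.float64(0.0033835476642493888))
(array([ 0.53145079,  0.29484059, -0.00139675]), 811, np.float64(0.0027363274480100147))
row [ 3.757 -0.32   0.407] [ 0.0088 -0.001  -0.0002] pos [0.5342 0.2938 0.3463] t 8.15
```

>>> move_arm(commands=[[[1.5,-0.15,0.2,0,0,0],[3.0,-0.3,0.4,0,0,0],[3.75,-0.32,0.4,0,0,0],[3.75,-0.32,0.4,0,0,0],[3.75,-0.32,0.4,0,0,0]]])

```text
time: 8.78
position: [0.4886, 0.4365, 0.3254]
tool_rot: [0.628, 0.778, -0.001, -0.0]
ft_force: [0.2, -0.4, -0.5]
grip_width: 0.0565
grip_force: 0.0
```

```bash
python3 - <<'E'
from h import *
P=cloud(camera("wrist"));w,n,e=fitweight(P,.49,.438,.019,.042,.009,.057);print(w,n,e)
go(w[0],w[1],.204,1.784)
E
```

```text
[ 0.48895821  0.43886963 -0.00251017] 2106 0.0006694976607224193
row [0.071 0.019 3.045] [-0.0015  0.0011 -0.0012] pos [0.489  0.4361 0.3258] t 8.82
```

>>> move_arm(commands=[[[0.07,0.02,1.3,0,0,0],[0.07,0.02,2.4,0,0,0],[0.07,0.02,3.05,0,0,0],[0.07,0.02,3.05,0,0,0],[0.07,0.02,3.05,0,0,0]]])

```text
time: 9.45
position: [0.4898, 0.4396, 0.2058]
tool_rot: [0.628, 0.778, 0.001, 0.0]
ft_force: [0.4, 0.9, 0.6]
grip_width: 0.0564
grip_force: 0.0
```

>>> move_arm(commands=[[[0,0,0,0,0,0],[0,0,0,0,0,0],[0,0,0,0,0,0],[0,0,0,0,0,0],[0,0,-1.2,0,0,0],[0,0,-2.6,0,0,0],[0,0,-3.6,0,0,0],[0,0,-3.6,0,0,0]]], claw=1, squeeze=25)

```text
time: 10.45
position: [0.4896, 0.4408, 0.3523]
tool_rot: [0.628, 0.778, 0.004, 0.001]
ft_force: [0.3, -0.1, -3.3]
grip_width: 0.0363
grip_force: 25.0
```

```bash
python3 - <<'E'
from h import *
o=get_obs();z=o["position"][2]-.2035
P=cloud(camera("wrist"))-[0,0,z];print(fitweight(P,*o["position"][:2],.019,.042,.009,.057))
P=cloud(camera("side"))-[0,0,z];print(fitweight(P,*o["position"][:2],.019,.042,.009,.057))
go(.5487,.2231,.35,1.788);go(.5487,.2231,.216,1.788)
E
```

```text
(array([ 0.49018583,  0.44134847, -0.00349453]), 7703, np.float64(0.001862207952880314))
(array([0.48950229, 0.43942035, 0.01017012]), 567, np.float64(0.004352118425887636))
row [-5.614  0.332 -0.055] [-0.0021  0.0008 -0.0041] pos [0.4882 0.4398 0.3476] t 10.55
row [-5.611  0.339  3.295] [-0.0021  0.0008 -0.0041] pos [0.4882 0.4398 0.3476] t 10.55
```

```bash
python3 - <<'E'
from h import *
a=camera("wrist")["pixels"];c=camera("side");p=get_obs()["position"]-[0,0,.17]
E=c["extrinsics"];K=c["camera_matrix"];q=E[:3,:3]@p+E[:3,3];u=int(K[0,2]-K[0,0]*q[0]/q[2]);v=int(K[1,2]+K[1,1]*q[1]/q[2])
print(u,v)
b=cv2.resize(c["pixels"][max(v-50,0):v+50,max(u-50,0):u+50],(400,400),interpolation=cv2.INTER_CUBIC)
cv2.imwrite("pics/m2.png",np.hstack([cv2.resize(a[20:420,80:480],(400,400)),b]))
E
```

```text
189 275
```

View pics/m2.png

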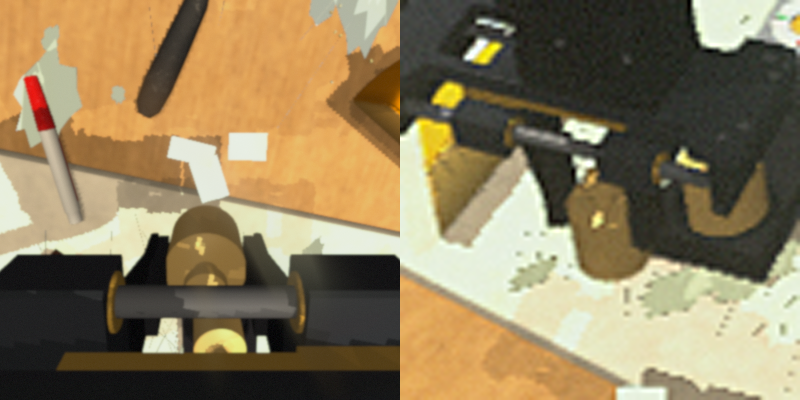

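The picture shows the small weight tilted in the grip, so I'll measure the tilt before doing anything.

```bash
cat >> h.py <<'E'
def tiltfit(Q,p0,rb,hb,rk,hk):
    def f(p):
        A=R.from_rotvec([p[3],p[4],0]);L=A.inv().apply(Q-p[:3]);r=np.hypot(L[:,0],L[:,1]);z=L[:,2]
        def cyl(R_,a,b):
            m=np.stack([r-R_,z-b,a-z]);return np.where((m>0).any(0),np.linalg.norm(np.maximum(m,0),axis=0),m.max(0))
        return np.minimum(cyl(rb,0,hb),cyl(rk,0,hk))
    best=min((least_squares(f,[*p0,a,b],loss="soft_l1",f_scale=.0015) for a in(-.4,0,.4) for b in(-.4,0,.4)),key=lambda s:s.cost)
    A=R.from_rotvec([*best.x[3:],0]);print("bottom",best.x[:3].round(4),"axis",A.apply([0,0,1]).round(3),"tool",R.from_quat(get_obs()["tool_rot"]).inv().apply(A.apply([0,0,1])).round(3),"res",np.median(abs(f(best.x))),len(Q))
E
python3 - <<'E'
from h import *
for n in("wrist","side"):
    c=camera(n);o=get_obs();p=o["position"];g=p-[0,0,.164];P=cloud(c).reshape(-1,3)
    hsv=cv2.cvtColor(c["pixels"],cv2.COLOR_BGR2HSV).reshape(-1,3)
    m=(np.linalg.norm(P-(g-[0,0,.01]),axis=1)<.06)&(hsv[:,0]>12)&(hsv[:,0]<32)&(hsv[:,1]>90)
    d=R.from_quat(o["tool_rot"]).inv().apply(P-p);m&=abs(d[:,1])<.024;m&=d[:,2]>.128
    print(n,m.sum());tiltfit(P[m],g-[0,0,.04],.019,.042,.009,.057)
E
```

```text
wrist 5382
bottom [0.4868 0.4375 0.1375] axis [ 0.006 -0.     1.   ] tool [-0.003  0.001 -1.   ] res 0.00035875467481367995 5382
side 360
bottom [0.4883 0.4377 0.1366] axis [0.006 0.017 1.   ] tool [ 0.014  0.005 -1.   ] res 0.0008108520618398205 360
```

>>> move_arm(commands=[[[-1.4,0.1,0,0,0,0],[-2.9,0.2,0,0,0,0],[-4.4,0.3,0,0,0,0],[-5.57,0.37,0,0,0,0],[-5.57,0.37,1.2,0,0,0],[-5.57,0.37,2.0,0,0,0],[-5.57,0.37,2.0,0,0,0],[-5.57,0.37,2.0,0,0,0]]])

```text
time: 11.75
position: [0.5508, 0.2257, 0.269]
tool_rot: [0.628, 0.778, 0.0, 0.0]
ft_force: [0.2, -0.4, -1.6]
grip_width: 0.0361
grip_force: 25.0
```

```bash
python3 - <<'E'
from h import *
for n in("wrist","side"):
    c=camera(n);o=get_obs();p=o["position"];g=p-[0,0,.164];P=cloud(c).reshape(-1,3)
    hsv=cv2.cvtColor(c["pixels"],cv2.COLOR_BGR2HSV).reshape(-1,3)
    m=(np.linalg.norm(P-(g-[0,0,.01]),axis=1)<.06)&(hsv[:,0]>12)&(hsv[:,0]<32)&(hsv[:,1]>90)
    d=R.from_quat(o["tool_rot"]).inv().apply(P-p);m&=abs(d[:,1])<.024;m&=d[:,2]>.128;m&=d[:,0]<.03
    print(n,m.sum());tiltfit(P[m],g-[0,0,.04],.019,.042,.009,.057)
    go(.5487,.2231,.2205,1.788)
E
```

```text
wrist 5469
bottom [0.5507 0.2242 0.0605] axis [ 0.    -0.004  1.   ] tool [-0.003  0.002 -1.   ] res 0.0003379114667581666 5469
row [-0.055 -0.075  1.231] [ 0.0023  0.     -0.0038] pos [0.551  0.2259 0.2698] t 11.8
side 296
bottom [0.5528 0.2247 0.0606] axis [-0.019  0.006  1.   ] tool [ 0.01  -0.014 -1.   ] res 0.001115194487936991 296
row [-0.056 -0.075  1.24 ] [ 0.003   0.     -0.0037] pos [0.551  0.2259 0.2701] t 11.85
```

>>> move_arm(commands=[[[-0.02,-0.055,0.3,0,0,0],[-0.02,-0.055,0.7,0,0,0],[-0.02,-0.055,1.0,0,0,0],[-0.02,-0.055,1.2,0,0,0],[-0.02,-0.055,1.25,0,0,0],[-0.02,-0.055,1.25,0,0,0]]])

```text
time: 12.6
position: [0.5485, 0.2242, 0.2186]
tool_rot: [0.628, 0.778, 0.0, -0.0]
ft_force: [0.4, -0.6, -1.3]
grip_width: 0.0363
grip_force: 25.0
```

>>> move_arm(commands=[[[0,0,0,0,0,0],[0,0,0,0,0,0],[0,0,0,0,0,0],[0,0,-1.3,0,0,0],[0,0,-2.6,0,0,0],[0,0,-4.0,0,0,0],[0,0,-4.0,0,0,0]]], claw=-0.3)

```text
time: 13.48
position: [0.5498, 0.2246, 0.3843]
tool_rot: [0.628, 0.778, 0.005, 0.004]
ft_force: [0.1, -0.6, 0.3]
grip_width: 0.0567
grip_force: 0.0
```

```bash
python3 - <<'E'
from h import *
c=camera("wrist");P=cloud(c)
cv2.imwrite("pics/w3.png",c["pixels"])
for a in((.5487,.2231,.019,.042,.009,.057),(.5332,.2934,.024,.05,.01,.067)):
    Q=near(P,a[0],a[1],a[2]+.006,.028,.085);tiltfit(Q,[a[0],a[1],.01],*a[2:])
fitblock(P)
o=get_obs();print(o["q"]);go(.49,.20,.36,1.03);go(.362,.297,.36,1.03)
E
```

```text
bottom [0.549  0.2229 0.0074] axis [-0.01   0.006  1.   ] tool [ 0.008 -0.003 -1.   ] res 0.0006496436751323963 1460
bottom [0.5307 0.2927 0.0098] axis [0.043 0.012 0.999] tool [ 0.003  0.05  -0.999] res 0.0004877118149025361 2749
block [ 5.493e-01  2.204e-01  2.035e-01 -1.000e-04] 82074 0.0005956691913465105
small [0.5487 0.2233]
large [0.5341 0.2938]
lock [0.5634 0.1518]
[ 1.99769531e-01  5.10386833e-01  1.54163721e+00 -2.11857187e-05
  1.08344845e+00 -1.33314942e-02]
row [-0.284 -1.569  0.529] [ 0.0059 -0.0022  0.7539] pos [0.5488 0.2244 0.3816] t 13.53
row [ 2.763 -4.183  0.513] [ 0.0059 -0.0022  0.7539] pos [0.5488 0.2244 0.3816] t 13.53
```

>>> move_arm(commands=[[[-1.0,0,1.0,0,0,0],[-1.85,0,1.5,0,0,0],[-1.85,0,1.5,0,0,0],[-1.85,0,1.5,0,0,0],[-1.85,0,1.5,0,0,0]]])

```text
time: 14.15
position: [0.5639, 0.1528, 0.3191]
tool_rot: [0.628, 0.779, 0.0, 0.0]
ft_force: [-0.9, 0.1, 0.2]
grip_width: 0.0567
grip_force: 0.0
```

```bash
python3 - <<'E'
from h import *
c=camera("wrist");np.savez("w4.npz",**c);P=cloud(c);E=c["extrinsics"];K=c["camera_matrix"]
# rectified top-down view of plane z=.040 at 0.15 mm/px, axes: col=+x, row=-y
ctr=np.array([.5640,.1518]);s=.00015;n=400
g=(np.arange(n)-n/2)*s;X,Y=np.meshgrid(ctr[0]+g,ctr[1]-g)
q=np.stack([X,Y,np.full_like(X,.040)],-1)@E[:3,:3].T+E[:3,3]
u=(K[0,2]+K[0,0]*q[...,0]/-q[...,2]).astype(np.float32);v=(K[1,2]-K[1,1]*q[...,1]/-q[...,2]).astype(np.float32)
im=cv2.remap(c["pixels"],u,v,cv2.INTER_CUBIC);cv2.imwrite("rect.png",im)
cv2.imwrite("pics/lock.png",np.hstack([cv2.resize(c["pixels"],(533,400)),cv2.resize(im,(267,267)) if 0 else cv2.copyMakeBorder(cv2.resize(im,(267,267)),0,133,0,0,cv2.BORDER_CONSTANT)]))
Q=near(P,*ctr,.05,.034,.047);print(np.median(Q[:,2]),len(Q))
Q=near(P,*ctr,.05,.037,.0405);print(cv2.minAreaRect((Q[:,:2]*1000).astype(np.float32)))
Q=near(P,*ctr,.02,.041,.046);print("ring",Q.mean(0),cv2.minEnclosingCircle((Q[:,:2]*1000).astype(np.float32)))
hsv=cv2.cvtColor(im,cv2.COLOR_BGR2HSV)
y=((hsv[...,0]>12)&(hsv[...,0]<35)&(hsv[...,1]>100)&(hsv[...,2]>80)).astype(np.uint8)
k,l,st,ce=cv2.connectedComponentsWithStats(y);i=1+st[1:,4].argmax();print("brass",st[i],ce[i])
cn=max(cv2.findContours((l==i).astype(np.uint8),cv2.RETR_EXTERNAL,cv2.CHAIN_APPROX_NONE)[0],key=cv2.contourArea)
(cx,cy),r=cv2.minEnclosingCircle(cn);e=cv2.fitEllipse(cn)
print("disc",ctr+[(e[0][0]-n/2)*s,-(e[0][1]-n/2)*s],np.array(e[1])*s)
m=np.zeros_like(y);cv2.circle(m,(int(cx),int(cy)),int(r*.85),1,-1)
d=((hsv[...,2]<70)&(m>0)).astype(np.uint8)
k,l,st,ce=cv2.connectedComponentsWithStats(d);i=1+st[1:,4].argmax()
pts=np.argwhere(l==i)[:,::-1].astype(np.float32);rc=cv2.minAreaRect(pts);b=cv2.boxPoints(rc)
e1=b[1]-b[0];e2=b[2]-b[1];L=e1 if np.linalg.norm(e1)>np.linalg.norm(e2) else e2
print("slot",ctr+[(rc[0][0]-n/2)*s,-(rc[0][1]-n/2)*s],np.array(rc[1])*s,"angle of long",np.degrees(np.arctan2(-L[1],L[0])))
go(.5637,.1518,.32,1.788)
E
```

```text
0.04035564342340358 5847
((564.7313232421875, 151.71905517578125), (60.329017639160156, 60.47906494140625), 12.752721786499023)
ring [0.56344965 0.15233107 0.04183049] ((563.9943237304688, 151.794189453125), 19.99185562133789)
brass [  121   118   170   170 20348] [206.26764301 206.33713387]
disc [0.56484524 0.15141372] [0.02533402 0.02543558]
slot [0.56395553 0.15536103] [0.00198528 0.0052077 ] angle of long 70.97439
row [-0.025 -0.012 -0.018] [ 0.001  -0.     -0.0029] pos [0.564  0.1529 0.3193] t 14.2
```

View pics/lock.png

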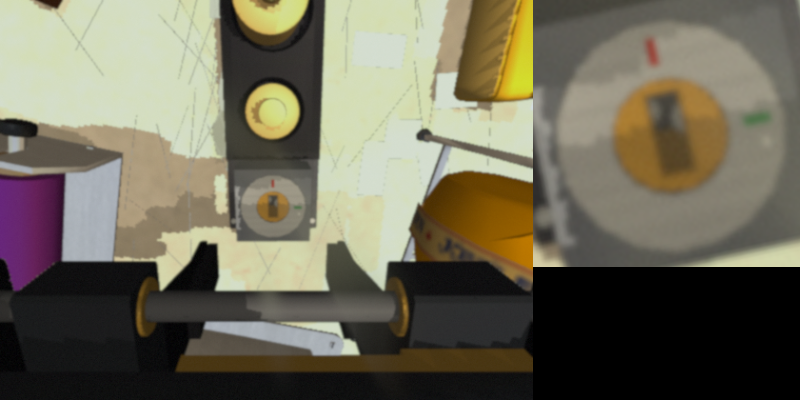

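Lock view: brass disc at (271,207), centre (0.5648, 0.1516), slot along the block's y. Next I'll go over the key.

>>> move_arm(commands=[[[1.0,-0.9,-0.8,0,0,0.15],[2.0,-1.8,-0.8,0,0,0.3],[3.0,-2.7,-0.8,0,0,0.45],[4.0,-3.6,-0.6,0,0,0.6],[4.61,-4.14,-0.25,0,0,0.755],[4.61,-4.14,-0.25,0,0,0.755],[4.61,-4.14,-0.25,0,0,0.755],[4.61,-4.14,-0.25,0,0,0.755]]], claw=-0.2)

```text
time: 15.2
position: [0.3645, 0.2969, 0.3294]
tool_rot: [0.871, 0.492, 0.001, 0.0]
ft_force: [-0.3, -0.5, -0.2]
grip_width: 0.0526
grip_force: 0.0
```

```bash
cat >> h.py <<'E'
def keyhead(c,x,y,z0,z1):
    P=cloud(c);h=cv2.cvtColor(c["pixels"],cv2.COLOR_BGR2HSV);m=((h[...,0]<8)|(h[...,0]>172))&(h[...,1]>140)
    Q=near(P[m],x,y,.04,z0,z1);z=np.percentile(Q[:,2],97);T=Q[Q[:,2]>z-.004]
    rc=cv2.minAreaRect((T[:,:2]*1000).astype(np.float32));b=cv2.boxPoints(rc);e1=b[1]-b[0];e2=b[2]-b[1];L=e1 if np.linalg.norm(e1)>np.linalg.norm(e2) else e2
    print("head",len(Q),len(T),"top z",z.round(4),rc,"long ang",np.radians(np.degrees(np.arctan2(L[1],L[0]))%180),T.mean(0).round(4))
    return Q
E
python3 - <<'E'
from h import *
c=camera("wrist");cv2.imwrite("pics/k1.png",c["pixels"]);Q=keyhead(c,.3625,.297,.045,.09)
q=cv2.minAreaRect((Q[:,:2]*1000).astype(np.float32));print(q)
P=cloud(c);Q=near(P,.362,.297,.045,.032,.0385);print("rest",cv2.minAreaRect((Q[:,:2]*1000).astype(np.float32)),np.median(Q[:,2]))
o=get_obs();print(o["q"],o["position"])
E
```

```text
head 545 467 top z 0.0763 ((363.1565856933594, 297.02337646484375), (30.582443237304688, 8.545869827270508), 63.12400817871094) long ang 1.101721 [0.3634 0.2974 0.0747]
((363.0028076171875, 297.1103820800781), (30.585792541503906, 9.172264099121094), 64.22928619384766)
rest ((362.5961608886719, 296.0811767578125), (56.92557907104492, 44.00468826293945), 62.28278350830078) 0.03553014523922508
[ 4.45107632e-01  4.42799502e-01  1.89015485e+00 -1.41330869e-04
  8.06767775e-01  9.87930284e-01] [0.3644351  0.29681739 0.3292324 ]
```

View pics/k1.png

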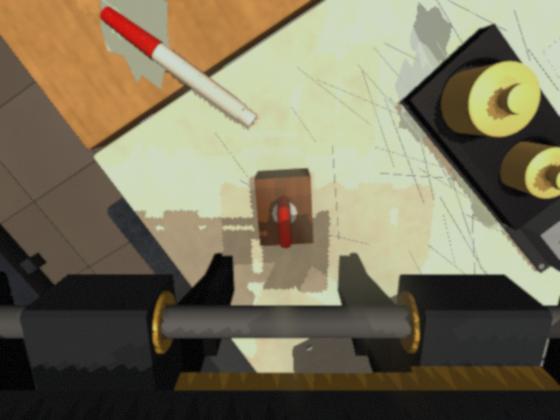

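Wrist view: the key head stands at (284,224), collar at (285,212), marker well away. Grasping.

>>> move_arm(commands=[[[-0.01,-0.03,0.8,0,0,-0.067],[-0.01,-0.03,1.7,0,0,-0.067],[-0.01,-0.03,2.3,0,0,-0.067],[-0.01,-0.03,2.58,0,0,-0.067],[-0.01,-0.03,2.58,0,0,-0.067],[-0.01,-0.03,2.58,0,0,-0.067]]])

```text
time: 16.0
position: [0.3625, 0.2975, 0.2263]
tool_rot: [0.854, 0.521, 0.001, 0.0]
ft_force: [-0.2, -0.2, -0.3]
grip_width: 0.0524
grip_force: 0.0
```

>>> move_arm(commands=[[[0,0,0,0,0,0],[0,0,0,0,0,0],[0,0,0,0,0,0],[0,0,0,0,0,0],[0,0,0,0,0,0],[0,0,0,0,0,0]]], claw=1, squeeze=55)

```text
time: 16.75
position: [0.3621, 0.2974, 0.2256]
tool_rot: [0.854, 0.521, 0.0, 0.0]
ft_force: [0.2, -0.0, -0.2]
grip_width: 0.0086
grip_force: 55.0
```

```bash
python3 - <<'E'
from h import *
o=get_obs();print(o["q"],o["position"],o["ft_force"],o["moment"],o["grip_width"],o["grip_force"])
E
```

```text
[ 4.48470837e-01  6.45316057e-01  1.96125063e+00 -1.64424764e-04
  5.34807991e-01  9.23525657e-01] [0.3620966  0.29739998 0.22555947] [ 0.24797352 -0.04826461 -0.19729263] [-0.16279199 -0.13353781  0.00383083] 0.008619066213912173 55.00020624138415
```

>>> move_arm(commands=[[[0,0,-0.5,0,0,0],[0,0,-1.5,0,0,0],[0,0,-2.5,0,0,0],[0,0.6,-2.5,0,0,-0.1],[-0.2,1.8,-2.5,0,0,-0.25],[-0.4,3.0,-2.5,0,0,-0.4],[-0.7,4.4,-2.5,0,0,-0.55],[-0.92,5.7,-2.3,0,0,-0.697],[-0.925,6.17,-1.8,0,0,-0.697],[-0.925,6.17,-1.6,0,0,-0.697],[-0.925,6.17,-1.6,0,0,-0.697],[-0.925,6.17,-1.6,0,0,-0.697]]])

```text
time: 18.25
position: [0.5636, 0.1525, 0.29]
tool_rot: [0.624, 0.782, -0.0, -0.0]
ft_force: [0.6, -0.2, 0.1]
grip_width: 0.0084
grip_force: 55.0
```

```bash
python3 - <<'E'
from h import *
for i in range(2):
    c=camera("wrist")
    o=get_obs();print(o["position"],R.from_quat(o["tool_rot"]).as_euler("xyz"),o["ft_force"],o["moment"],o["q"][5])
cv2.imwrite("pics/i1.png",np.hstack([c["pixels"][100:420,150:420],cv2.resize(camera("side")["pixels"][150:290,170:310],(320,320),interpolation=cv2.INTER_CUBIC)]))
p=o["position"];z=p[2]-.1536
h=keyhead(c,p[0],p[1],z-.04,z+.012)
c=camera("side");keyhead(c,p[0],p[1],z-.04,z+.012)
go(.5648,.1516,.264,1.793)
E
```

```text
[0.56376791 0.15253257 0.29019098] [ 3.14134381e+00 -5.58365248e-05  1.79425487e+00] [ 0.16600507  0.00135477 -0.41463255] [ 0.03592964 -0.12578944 -0.05684107] -0.15054128436253722
[0.56399073 0.15244073 0.29030455] [3.14078176e+00 6.47300381e-05 1.79410718e+00] [ 0.63037997 -0.44112287 -0.96467457] [-0.02721262 -0.15908414 -0.0137527 ] -0.1505452636740885
head 1169 604 top z 0.1407 ((561.70263671875, 160.7197265625), (8.916718482971191, 14.540826797485352), 11.925801277160645) long ang 1.778939 [0.5615 0.161  0.1392]
head 38 12 top z 0.1384 ((561.7713012695312, 163.41818237304688), (4.93242883682251, 13.509603500366211), 34.037086486816406) long ang 2.1648586 [0.5618 0.1633 0.1376]
row [-0.019  0.01   0.657] [0.001  0.0001 0.0009] pos [0.5642 0.1522 0.2903] t 18.45
```

View pics/i1.png

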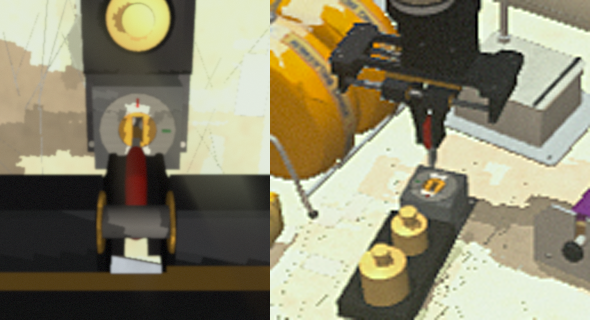

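>>> move_arm(commands=[[[-0.02,0.02,0.3,0,0,0],[-0.02,0.02,0.6,0,0,0],[-0.02,0.02,0.62,0,0,0],[-0.02,0.02,0.62,0,0,0],[-0.02,0.02,0.62,0,0,0]]])

```text
time: 19.08
position: [0.5657, 0.151, 0.2649]
tool_rot: [0.624, 0.781, 0.0, 0.0]
ft_force: [-0.1, -0.1, 0.0]
grip_width: 0.0083
grip_force: 55.0
```

```bash
python3 - <<'E'
from h import *
c=camera("wrist");o=get_obs();print(o["position"],o["ft_force"],R.from_quat(o["tool_rot"]).as_euler("xyz"))
E=c["extrinsics"];K=c["camera_matrix"]
ctr=np.array([.5648,.1516]);s=.0001;n=400;a=.222
g=(np.arange(n)-n/2)*s;A,B=np.meshgrid(g,-g);X=ctr[0]+np.cos(a)*A-np.sin(a)*B;Y=ctr[1]+np.sin(a)*A+np.cos(a)*B
out=[]
for z in(.040,.046):
    q=np.stack([X,Y,np.full_like(X,z)],-1)@E[:3,:3].T+E[:3,3]
    im=cv2.remap(c["pixels"],(K[0,2]+K[0,0]*q[...,0]/-q[...,2]).astype(np.float32),(K[1,2]-K[1,1]*q[...,1]/-q[...,2]).astype(np.float32),cv2.INTER_CUBIC)
    for k in range(0,n,50):cv2.line(im,(k,0),(k,6 if k!=200 else 25),(0,255,0),1);cv2.line(im,(0,k),(6 if k!=200 else 25,k),(0,255,0),1)
    out.append(im)
cv2.imwrite("pics/i2.png",np.hstack(out))
E
```

```text
[0.56567813 0.15099731 0.26500879] [ 0.47084921 -0.185465   -0.67440314] [3.14092909e+00 9.40171123e-05 1.79275259e+00]
```

View pics/i2.png

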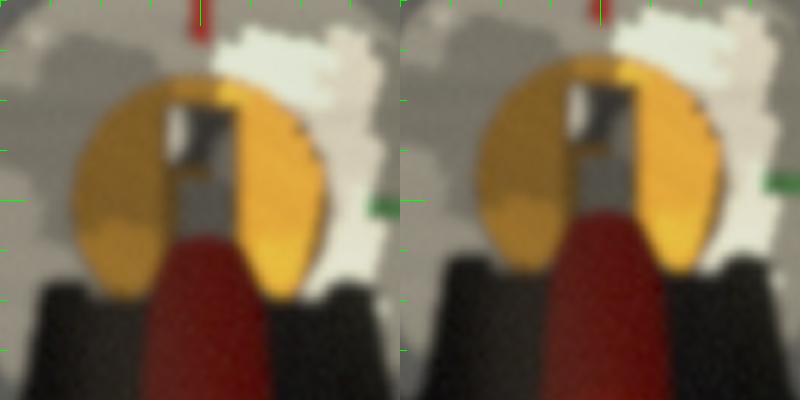

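The rectified view shows the slot at columns 165–238 and the blade at about 177–236 (right pane 577–636), so the key is about 0.4 mm too far in +x and slightly short in y. I'll correct that and lower gently.

>>> move_arm(commands=[[[0.02,-0.012,0.0,0,0,0],[0.02,-0.012,0.05,0,0,0],[0.02,-0.012,0.1,0,0,0],[0.02,-0.012,0.15,0,0,0],[0.02,-0.012,0.2,0,0,0],[0.02,-0.012,0.24,0,0,0],[0.02,-0.012,0.24,0,0,0]]])

```text
time: 20.0
position: [0.5648, 0.1517, 0.255]
tool_rot: [0.624, 0.781, -0.0, -0.0]
ft_force: [0.3, -0.2, -1.3]
grip_width: 0.0084
grip_force: 55.0
```

It entered freely. Pressing on down to the pins.

>>> move_arm(commands=[[[0,0,0.1,0,0,0],[0,0,0.18,0,0,0],[0,0,0.26,0,0,0],[0,0,0.32,0,0,0],[0,0,0.32,0,0,0]]])

```text
time: 20.62
position: [0.5645, 0.1517, 0.2418]
tool_rot: [0.624, 0.781, -0.001, -0.001]
ft_force: [-2.2, -0.5, 0.3]
grip_width: 0.0087
grip_force: 55.0
```

>>> move_arm(commands=[[[0,0,0.08,0,0,0],[0,0,0.16,0,0,0],[0,0,0.24,0,0,0],[0,0,0.3,0,0,0],[0,0,0.34,0,0,0],[0,0,0.34,0,0,0]]])

```text
time: 21.38
position: [0.5655, 0.1518, 0.2295]
tool_rot: [0.624, 0.781, 0.001, 0.001]
ft_force: [-1.3, 0.5, 6.2]
grip_width: 0.0084
grip_force: 55.0
```

```bash
python3 - <<'E'
from h import *
c=camera("wrist");o=get_obs();p=o["position"];print(p,o["ft_force"],o["moment"],o["q"][5],o["grip_width"])
keyhead(c,p[0],p[1],.06,.1);keyhead(camera("side"),p[0],p[1],.06,.1)
E
```

```text
[0.56552989 0.15175953 0.22951397] [-0.41298755 -1.04246218  6.91064362] [-0.06623579  0.08587912 -0.0248202 ] -0.1505765738755519 0.008557904807586005
head 1013 607 top z 0.08 ((563.8216552734375, 159.89755249023438), (9.014622688293457, 14.366313934326172), 10.620368957519531) long ang 1.7561556 [0.5637 0.1602 0.0786]
head 27 3 top z 0.0831 ((562.2434692382812, 160.01821899414062), (0.9058306813240051, 7.0220136642456055), 55.695133209228516) long ang 2.5428598 [0.5619 0.1604 0.0826]
```

>>> move_arm(commands=[[[0,0,0.03,0,0,0],[0,0,0.05,0,0,0],[0,0,0.05,0,0,0],[0,0,0.05,0,0,0]]])

```text
time: 21.98
position: [0.5655, 0.1517, 0.2294]
tool_rot: [0.624, 0.781, 0.001, 0.001]
ft_force: [-4.5, -0.7, 18.5]
grip_width: 0.0088
grip_force: 55.0
```

```bash
python3 - <<'E'
from h import *
c=camera("wrist");o=get_obs();p=o["position"];print(p,o["ft_force"],o["moment"])
keyhead(c,p[0],p[1],.06,.1)
E
```

```text
[0.56549685 0.15180043 0.22938888] [-3.75087769 -1.00755055 18.02593059] [-0.08990291  0.63794778 -0.02665349]
head 999 612 top z 0.08 ((563.93359375, 159.7041473388672), (8.857598304748535, 14.924253463745117), 11.946131706237793) long ang 1.7792977 [0.5638 0.1603 0.0784]
```

Fully home (18 N press, no further movement). Turning clockwise.

>>> move_arm(commands=[[[0,-0.012,0.025,0,0,0],[0,-0.012,0.025,0,0,0.15],[0,-0.012,0.025,0,0,0.3],[0,-0.012,0.025,0,0,0.45],[0,-0.012,0.025,0,0,0.6],[0,-0.012,0.025,0,0,0.75],[0,-0.012,0.025,0,0,0.9],[0,-0.012,0.025,0,0,1.05],[0,-0.012,0.025,0,0,1.2],[0,-0.012,0.025,0,0,1.35],[0,-0.012,0.025,0,0,1.5],[0,-0.012,0.025,0,0,1.58]]])

```text
time: 23.52
position: [0.5651, 0.1509, 0.2293]
tool_rot: [0.994, 0.105, 0.002, 0.001]
ft_force: [-5.2, -5.1, 24.7]
grip_width: 0.0085
grip_force: 55.0
```

```bash
python3 - <<'E'
from h import *
for i in range(3):c=camera("wrist")
o=get_obs();p=o["position"];print(p,o["ft_force"],o["moment"],o["q"][5],R.from_quat(o["tool_rot"]).as_euler("xyz"),o["grip_force"],o["grip_width"])
Q=keyhead(c,p[0],p[1],.06,.1)
s=camera("side");P=cloud(s)
for a in((.5487,.2231,.019,.042,.009,.057),(.5332,.2934,.024,.05,.01,.067)):
    Q=near(P,a[0],a[1],a[2]+.006,.028,.085);tiltfit(Q,[a[0],a[1],.01],*a[2:])
cv2.imwrite("pics/f1.png",np.hstack([c["pixels"][100:420,100:460],cv2.resize(s["pixels"][160:300,170:310],(320,320),interpolation=cv2.INTER_CUBIC)]))
E
```

```text
[0.5650827  0.15093682 0.22930357] [-5.24908118 -4.29324531 24.59409835] [-0.82837424  1.03076566  0.03457875] 1.4292843850085823 [ 3.13926959e+00 -2.90320237e-03  2.14003592e-01] 55.00810235738754 0.008720080465118551
head 1005 609 top z 0.08 ((572.8521728515625, 152.66941833496094), (20.967517852783203, 14.998906135559082), 83.08100128173828) long ang 1.4500366 [0.5736 0.1528 0.0784]
bottom [0.5506 0.2244 0.0063] axis [ 0.001 -0.017  1.   ] tool [-0.    0.02 -1.  ] res 0.001176665992755713 226
bottom [0.5316 0.2932 0.0085] axis [0.05  0.011 0.999] tool [ 0.054  0.002 -0.999] res 0.0009177772045091889 412
```

View pics/f1.png

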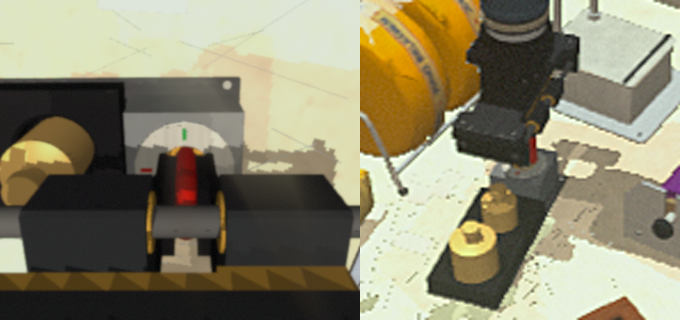

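Key is turned 1.58 rad with the head pointing at the green mark (184,133). It is still home and gripped at 55 N, and both weights are in place. Handing in.

```bash
python3 -c "
from rig import *
print(hand_in())"
```

```text
the job is handed in; nothing more can be done
None
```

I handed the job in at about 24 s: both weights stand in their pockets, and the key is fully home, turned about 1.5 rad and still gripped. `hand_in()` returned no verdict, so the result comes from my own measurements. The large weight's fit showed a tilt of about 0.05 rad and 2–3 mm off centre, both within limits.

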